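# Weigh the storage boxes by one end and put the full one away

### The arm

A 6-joint arm with a two-finger parallel gripper is mounted at the origin on a cart in front of the work surface, level with it; the furniture and walls round the work are solid. World frame = base frame: x ahead of the robot, y to its left, z up, the work surface at z = 0. Lengths are in mm, angles in degrees, forces in N, time in s.
With the tool pointing down it reaches from about 300 to 850 mm from the base axis. Payload 4.2 kg.
Tool frame: the origin (TCP) lies midway between the tips of the shut fingers; the grasp point (between the pads) lies 19 mm behind it; z points along the fingers, y is the line along which they close (so a half turn about z gives the same grasp; the last joint's range is limited). The gripper opens to 91 mm and grips with 3 to 60 N. Pads are 32 mm wide; open, the fingers measure 118 mm over their backs; the gripper's body (76 mm by 178 mm) begins 60 mm behind the grasp point.
Start: joints at [64.229, 18.312, 89.639, -0, 72.044, -1.146], TCP at [239.6, 522.719, 213.976] pointing down, gripper open.
Joint ranges: [-177.97, 177.97], [-48.28, 115.42], [12.27, 149.76], [-77.06, 257.06], [2.81, 150.46], [-146.56, 146.56]. Speed limits (degrees/s): [147.25, 147.25, 180, 180, 180, 180].

### API

Orientations are given as [roll, pitch, yaw] about the fixed x, y, z axes, in that order (R = Rz(yaw) Ry(pitch) Rx(roll)).
In Python, from workcell import env gives the robot as it stands.
- The arm moves only by the shell command python3 -m jog 'ROWS' [FORCE]. ROWS is a JSON object of lists of equal length, an entry for each row: "jaw": the finger opening in mm, from 0 to 91.2; "slide": the shift along the tool's x, y, z in units of 30 mm (1.0 is 30 mm), a list of three; "spin": the turn about the tool's z in units of 8 degrees (1.0 is 8 degrees). In form: {"jaw": [jaw, ...], "slide": [[dx, dy, dz], ...], "spin": [spin, ...]}. A call has 1 to 10 rows; each row shifts and turns the commanded pose from where the row before left it, along the tool's axes as they then stand; what a row does not reach is not made up. A row lasts 1/10 s, in which the tool goes at most 50 mm and 8.59 degrees, less where a joint would pass 70% of its speed; a pose out of reach is approached as far as the arm can. A call is refused whole if a number of a shift passes 1 or a number of a turn 1, either way. A call with a gripper value outside its range is refused whole. The fingers move at their own pace and stop on an object; FORCE is the grip in N (left out, the last holds). Time passes only in rows, so rows that do not move let the fingers close. It gives the time, the measured TCP pose, the force, the opening and the grip force at its end, in the units of the state.
- env.state(): the state, without advancing time (a new reading comes with each control period).
- env.grab_frame(name): name is "scene" or "top" or "wrist"; returns the picture (384x512x3 uint8, red, green, blue); there is no depth.
- env.camera_model(name): a dict with "fx", "fy", "cx", "cy" (pixels), "camera_from_world" (4x4, takes a point from world to camera coordinates). Camera axes: x right, y up, looking along -z (the intrinsics and any distortion apply to the point x, -y, -z); pixel columns grow to the right and rows downward; lengths in mm; the calibration is good to about 2 mm. A picture is of the moment at which its call begins: read the wrist's pose just before it. camera_model takes no time and is no camera call; for the wrist camera it gives the pose at the moment of the call.
- env.job_done(): hands the job in; it is judged then, once.
The state is a dict: "time_s": time; "qpos": joint angles; "qvel": joint speeds; "effort": joint torques, N m; "ee_pos": TCP position; "ee_rot": TCP orientation; "force": force on the tool from outside, world axes, zero at the start; "torque": the same for the moment, N m; "gripper_width": finger opening in mm; "gripper_force": force on a finger pad.
Only numpy, scipy, OpenCV 4.12 (cv2) and the standard library are available. Lean on these libraries where they do the work, as an engineer would, in place of code of your own. Each camera call takes 0.05 s, during which the arm holds its last target. There are 200 camera calls.

### The job

One of the three identical storage boxes is full and the other two are empty: find it by lifting the front end of a box slightly by its black lug and feeling the weight, keeping its rear end down on the board and setting it down gently. Slide the full box, without lifting it off the board, straight back into the bay behind it until it is fully home against the back stop, pushing gently, and let it go there. Leave the empty boxes standing where they are in front, and do not disturb the jars.

Things in the scene. Friction and masses are not known exactly. Their poses are not given: they have to be found in the camera images.
- board: Fixed wooden board, 300 (x) x 480 (y) x 12 mm, on four low feet on the worktop; origin at the worktop under its centre, its top surface is at z = 20 mm. x points away from the robot (to the rear), y to the left, z up. The three boxes stand on it.
- bays: Fixed frame on the board's rear half: 3 open-topped bays, open to the front, 40 mm high. Origin on the board's top at its centre, axes as the board's. Bay centre lines at y = +150 (left), 0, -150 mm. Each is 87 mm wide between parallel cheeks from x = 37 to 130 mm, with flared mouths from x = 9 mm. Rigid back stop's front face: x = 130 mm.
- box_left: The left one of 3 identical blue closed boxes with white lids, 130 (x) x 80 (y) x 70 mm (lid overhangs 2 mm). Origin: centre of underside; x to its rear. Black upright grab lug on the lid, 28 (x) x 12 (y) mm, centred at x = -42, y = 0, z = 70 to 101 mm. Starts before the left bay, roughly square. One of the three boxes is full, 0.6 to 0.8 kg; the other two are empty, about 0.25 kg each.
- box_left_back (a point): Middle of the rear lower edge of the left box (x = +65 mm, z = 0 in the box's frame)
- box_middle: The middle one of 3 identical blue closed boxes with white lids, 130 (x) x 80 (y) x 70 mm (lid overhangs 2 mm). Origin: centre of underside; x to its rear. Black upright grab lug on the lid, 28 (x) x 12 (y) mm, centred at x = -42, y = 0, z = 70 to 101 mm. Starts before the middle bay, roughly square. Contents lie about mid-box and stay put in gentle tilting.
- box_middle_back (a point): Middle of the rear lower edge of the middle box (x = +65 mm, z = 0 in the box's frame)
- box_right: The right one of 3 identical blue closed boxes with white lids, 130 (x) x 80 (y) x 70 mm (lid overhangs 2 mm). Origin: centre of underside; x to its rear. Black upright grab lug on the lid, 28 (x) x 12 (y) mm, centred at x = -42, y = 0, z = 70 to 101 mm. Starts before the right bay, roughly square. Lifting at the lug about the rear lower edge takes about 0.6 to 0.9 of a box's weight.
- box_right_back (a point): Middle of the rear lower edge of the right box (x = +65 mm, z = 0 in the box's frame)
- spice_jar: Small spice jar with green lid, 46 mm across, 106 mm tall, standing loose on the worktop to the right of the board; origin at the centre of its underside. Not to be disturbed.
- honey: Honey jar with grey lid, 71 mm across, 110 mm tall, standing loose on the worktop to the left of the board; origin at the centre of its underside. Not to be disturbed.
- mustard: Mustard jar with grey lid, 72 mm across, 102 mm tall, standing loose on the worktop to the right of the board; origin at the centre of its underside. Not to be disturbed.

How it is judged:
By the outcome, as a careful person would: the job done as asked, in the order asked, and still so for the second after the job is handed in, with the robot touching nothing.
It also fails if it takes over 72 s, if anything falls off the work surface, if the arm or the gripper's body presses on something with over 40 N, if the wrist force passes 120 N, or if a joint passes its speed limit or range.

## Working session

There is one attempt and no reset: what is moved stays moved. The work goes in short steps, Python scripts to look and compute and a shell command to move; the robot and the scene stay as the last step left them, time stands still between calls to the robot, and variables do not carry over. Pictures are saved under pics/ and viewed, at most 10 in all, crops included, and the job is handed in when it is done.

```bash
mkdir -p pics
python3 - <<'E'
from workcell import env
import cv2,numpy as np
for n in ("scene","top"):
    im=env.grab_frame(n); cv2.imwrite(f"pics/{n}0.png",im[:,:,::-1])
    m=env.camera_model(n); print(n,{k:(np.round(v,3).tolist()) for k,v in m.items()})
a=cv2.imread("pics/scene0.png");b=cv2.imread("pics/top0.png")
cv2.imwrite("pics/both0.png",np.vstack([a,b])[:, :] if 0 else cv2.resize(np.hstack([a,b]),(800,300)))
s=env.state(); print(s)
E
```

```text
scene {'fx': 491.812, 'fy': 491.812, 'cx': 257.819, 'cy': 198.013, 'camera_from_world': [[-0.514, -0.858, 0.014, 244.604], [0.355, -0.197, 0.914, -271.902], [-0.781, 0.475, 0.406, -1040.642], [0.0, 0.0, 0.0, 1.0]]}
top {'fx': 489.658, 'fy': 489.658, 'cx': 255.876, 'cy': 186.819, 'camera_from_world': [[-0.017, -1.0, -0.001, -29.294], [0.99, -0.017, 0.14, -563.186], [-0.14, 0.001, 0.99, -1631.007], [0.0, 0.0, 0.0, 1.0]]}
{'time_s': 0.1, 'qpos': array([ 6.42293169e+01,  1.83479585e+01,  8.97002085e+01, -1.10818214e-03,
        7.20446499e+01, -1.14600045e+00]), 'qvel': array([ 0.17601826, -0.05262278, -0.24420642,  0.03690312,  0.17389036,
        0.10070948]), 'effort': array([ 6.25645280e-04, -4.13333058e+01, -2.32509398e+01,  7.27679813e-02,
        4.22381738e-02, -6.68373082e-05]), 'ee_pos': array([239.39097549, 522.28788377, 213.19919014]), 'ee_rot': array([-1.79907181e+02, -8.02906632e-04,  1.55375659e+02]), 'force': array([-0.72990429,  0.02402723,  0.53271185]), 'torque': array([-0.00889007,  0.0290465 , -0.00384833]), 'gripper_force': 0.0, 'gripper_width': 91.00967453706116}
```

View pics/top0.png

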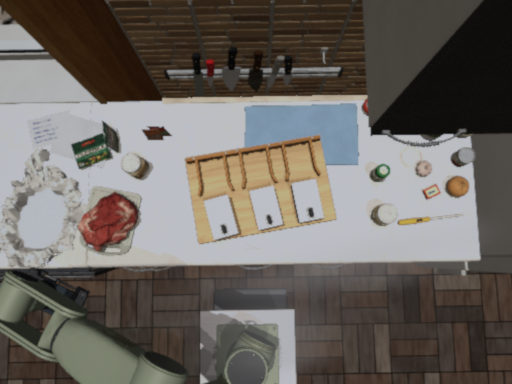

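View pics/scene0.png

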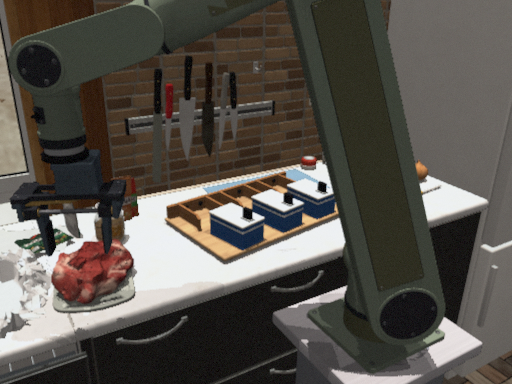

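The top view shows the lids at about (220,217), (267,207) and (308,200), with lugs at (224,232), (269,219) and (310,212). The board is turned about +8° and nothing stands in the way. The scene view agrees, with the left bay nearest the camera.

```bash
cat > h.py <<'E'
from workcell import env
import cv2,numpy as np
def ray(m,u,v):
    T=np.array(m["camera_from_world"]);R=T[:3,:3];d=np.array([(u-m["cx"])/m["fx"],-(v-m["cy"])/m["fy"],-1])
    return -R.T@T[:3,3],R.T@(d/np.linalg.norm(d))
def onz(m,u,v,z):
    c,d=ray(m,u,v);return c+d*(z-c[2])/d[2]
def tri(rs):
    A=sum(np.eye(3)-np.outer(d,d) for c,d in rs);b=sum((np.eye(3)-np.outer(d,d))@c for c,d in rs)
    p=np.linalg.solve(A,b);return p,[round(float(np.linalg.norm(np.cross(p-c,d))),1) for c,d in rs]
def proj(m,p):
    T=np.array(m["camera_from_world"]);q=T[:3,:3]@p+T[:3,3]
    return np.array([m["cx"]-m["fx"]*q[0]/q[2],m["cy"]+m["fy"]*q[1]/q[2]])
def lids(im,amin,amax,v=150,s=60):   # white blobs -> (centroid, minAreaRect, mask)
    hsv=cv2.cvtColor(im,cv2.COLOR_RGB2HSV)
    m=((hsv[...,2]>v)&(hsv[...,1]<s)).astype(np.uint8)
    out=[]
    cs,_=cv2.findContours(m,cv2.RETR_LIST,cv2.CHAIN_APPROX_NONE)
    for c in cs:
        h=cv2.convexHull(c);a=cv2.contourArea(h)
        if amin<a<amax: out.append((h,a))
    return out
def lug(im,hull,v=70):   # dark blob inside hull
    k=np.zeros(im.shape[:2],np.uint8);cv2.fillConvexPoly(k,hull,1)
    d=((im.max(2)<v)&(k>0)).astype(np.uint8)
    n,l,st,ce=cv2.connectedComponentsWithStats(d)
    if n<2:return None
    i=1+np.argmax(st[1:,4]);return ce[i],st[i]
E
python3 - <<'E'
from h import *
L={}
for n in("top","scene"):
    im=cv2.imread(f"pics/{n}0.png")[:,:,::-1].copy();m=env.camera_model(n)
    for h,a in lids(im,350,3000):
        M=cv2.moments(h);c=(M['m10']/M['m00'],M['m01']/M['m00']);g=lug(im,h)
        if g is None: continue
        r=cv2.minAreaRect(h)
        print(n,np.round(c,1),a,np.round(r[1],1),round(r[2],1),np.round(g[0],1),g[1], np.round(onz(m,*c,90),0), np.round(onz(m,*g[0],106),0))
        L.setdefault(n,[]).append((c,g[0]))
for a in L.get("top",[]):
    for b in L.get("scene",[]):
        p,e=tri([ray(env.camera_model("top"),*a[0]),ray(env.camera_model("scene"),*b[0])])
        if max(e)<12: print(np.round(p),e)
E
```

```text
top [220.3 216.6] 1049.0 [40.5 26.3] 74.5 [223.8 228.8] [222 226   4   7  20] [459.  80.  90.] [418.  68. 106.]
top [265.6 207.1] 1046.0 [41. 26.] 76.0 [269.1 219.2] [268 216   3   8  18] [487. -69.  90.] [446. -80. 106.]
top [307.5 200. ] 1030.5 [41.2 25.8] 78.2 [310.4 212. ] [309 209   4   7  23] [ 509. -208.   90.] [ 467. -215.  106.]
top [140.2 168.4] 428.5 [20.4 23.1] 34.5 [139.7 175.4] [136 173   7   5  18] [624. 345.  90.] [598. 343. 106.]
top [155.8 132.5] 358.5 [31. 15.] 0.0 [156.2 133.6] [144 128  25  11 161] [745. 295.  90.] [738. 290. 106.]
top [ 96.3 145.9] 1658.5 [37.4 54.4] 53.7 [ 98.8 140.8] [ 72 123  47  31 456] [703. 493.  90.] [716. 480. 106.]
scene [373.4 376.8] 893.0 [88.2 13.3] 3.3 [371.2 371.4] [366 371  11   2  17] [-173.  175.   90.] [-174.  183.  106.]
scene [448.8 342.2] 1528.0 [41.2 51.7] 62.1 [434.4 341.6] [426 337  18  10  35] [-178.    2.   90.] [-176.   40.  106.]
scene [ 95.5 303.6] 917.5 [13.5 83.7] 78.7 [ 90.  301.7] [ 76 296  28  10 117] [242. 508.  90.] [230. 520. 106.]
scene [322.6 297.9] 435.0 [10.2 61.7] 70.3 [334. 289.] [334 289   1   1   1] [ 37. 114.  90.] [ 33.  90. 106.]
scene [236.5 214.7] 716.5 [52.3 18.9] 23.5 [247.4 213.4] [243 208  10  11  77] [454.  81.  90.] [418.  69. 106.]
scene [277.2 199.8] 590.5 [49.4 16.3] 22.4 [287.6 198.8] [284 194   9  10  64] [483. -68.  90.] [445. -77. 106.]
[459.  79.  88.] [0.5, 0.5]
[487. -70.  88.] [0.6, 0.6]
[ 684.  426. -220.] [7.2, 7.2]
[ 862.  393. -345.] [9.2, 9.2]
```

```bash
cat >> h.py <<'E'
from scipy.spatial.transform import Rotation as Ro
def go(p,yaw=None):  # remaining move in jog units, tool axes as now and at the target yaw
    s=env.state();r=Ro.from_euler("xyz",s["ee_rot"],degrees=True).as_matrix()
    d=np.array(p)-s["ee_pos"]
    print("pos",np.round(s["ee_pos"],1),"rot",np.round(s["ee_rot"],2),"F",np.round(s["force"],2),"w",round(s["gripper_width"],1),"t",s["time_s"])
    print("slide now",np.round(r.T@d/30,3))
    if yaw is not None:
        dy=(yaw-s["ee_rot"][2]+180)%360-180
        r2=Ro.from_euler("xyz",[180,0,yaw],degrees=True).as_matrix()
        print("spin",round(-dy/8,3),"slide after spin",np.round(r2.T@d/30,3))
E
python3 - <<'E'
from h import *
m=env.camera_model("wrist");c,d=ray(m,m["cx"],m["cy"])
s=env.state();r=Ro.from_euler("xyz",s["ee_rot"],degrees=True).as_matrix()
print("cam in tool",r.T@(c-s["ee_pos"]),"dir",r.T@d,m["fx"])
go([430,-70,300],-167)
E
```

```text
cam in tool [  68.82844262    0.53109062 -171.96556068] dir [-2.45972745e-01  5.98779136e-04  9.69276560e-01] 293.8528032713682
pos [239.4 522.3 213.2] rot [-179.91   -0.    155.38] F [-0.73  0.02  0.53] w 91.0 t 0.1
slide now [-14.002 -15.305  -2.869]
spin -4.703 slide after spin [ -1.75  -20.666  -2.893]
```

```bash
python3 -m jog '{"jaw":[91,91,91,91,91],"slide":[[0,0,-0.2],[0,0,-0.2],[0,0,-0.3],[0,0,-0.3],[0,-0.5,-0.2]],"spin":[-0.94,-0.94,-0.94,-0.94,-0.94]}' && python3 -m jog '{"jaw":[91,91,91,91,91,91,91,91,91,91],"slide":[[-0.1,-1,0],[-0.1,-1,0],[-0.1,-1,0],[-0.1,-1,0],[-0.1,-1,0],[-0.1,-1,0],[-0.1,-1,0],[-0.1,-1,0],[-0.1,-1,0],[-0.1,-1,0]],"spin":[0,0,0,0,0,0,0,0,0,0]}' && python3 -m jog '{"jaw":[91,91,91,91,91,91,91,91,91,91],"slide":[[-0.15,-1,0],[-0.15,-1,0],[-0.15,-1,0],[-0.15,-1,0],[-0.15,-1,0],[-0.15,-1,0],[-0.15,-1,0],[-0.15,-1,0],[-0.15,-1,0],[-0.1,-0.8,0]],"spin":[0,0,0,0,0,0,0,0,0,0]}' && python3 -m jog '{"jaw":[60,60,60],"slide":[[0,0,0],[0,0,0],[0,0,0]],"spin":[0,0,0]}'
python3 - <<'E'
from h import *
m=env.camera_model("wrist");im=env.grab_frame("wrist");cv2.imwrite("pics/w1.png",im[:,:,::-1])
import json;json.dump({k:np.array(v).tolist() for k,v in m.items()},open("w1.json","w"))
go([450,-70,250],-167)
E
```

```text
time_s: 0.6
ee_pos: [241.0, 508.8, 249.8]
ee_rot: [180.0, 0.0, -166.7]
force: [0.3, -0.1, 0.7]
gripper_width: 91.0
gripper_force: 0.0
time_s: 1.6
ee_pos: [337.6, 220.9, 249.7]
ee_rot: [-180.0, -0.0, -167.0]
force: [0.9, 0.6, -0.3]
gripper_width: 91.1
gripper_force: 0.0
time_s: 2.6
ee_pos: [446.2, -56.1, 249.6]
ee_rot: [180.0, -0.0, -167.1]
force: [-0.4, 0.8, -0.5]
gripper_width: 91.5
gripper_force: 0.0
time_s: 2.9
ee_pos: [445.5, -53.8, 249.7]
ee_rot: [180.0, -0.0, -167.0]
force: [-0.3, 0.5, -0.4]
gripper_width: 70.0
gripper_force: 0.0
pos [445.5 -53.7 249.9] rot [ 1.7997e+02 -1.0000e-02 -1.6696e+02] F [0.51 0.4  0.07] w 66.0 t 2.95
slide now [-0.023 -0.564 -0.004]
spin 0.005 slide after spin [-0.023 -0.564 -0.004]
```

View pics/w1.png

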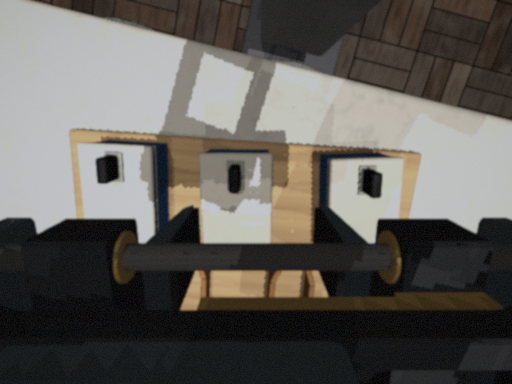

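The wrist view, which is upside down (rear at the bottom), shows the three lugs at about (107,168), (235,178) and (371,183). The gripper hides the rear halves, so I'm moving 90 mm further back for a second view.

```bash
python3 -m jog '{"jaw":[60,60,60,60,60,60],"slide":[[-0.75,-0.2,0],[-0.75,-0.2,0],[-0.75,-0.2,0],[-0.75,-0.2,0],[0,0,0],[0,0,0]],"spin":[0,0,0,0,0,0]}'
python3 - <<'E'
from h import *
import json
m=env.camera_model("wrist");im=env.grab_frame("wrist");cv2.imwrite("pics/w2.png",im[:,:,::-1])
json.dump({k:np.array(v).tolist() for k,v in m.items()},open("w2.json","w"))
m1=json.load(open("w1.json"));im1=cv2.imread("pics/w1.png")[:,:,::-1].copy()
def lg(I,v0,v1):  # dark blobs of lug size
    d=(I.max(2)<60).astype(np.uint8);n,l,st,ce=cv2.connectedComponentsWithStats(d)
    return [(np.round(ce[i],1).tolist(),st[i].tolist()) for i in range(1,n) if 100<st[i,4]<900 and v0<ce[i][1]<v1]
print(lg(im1,100,215));print(lg(im,30,215))
for h,a in lids(im,3000,20000,110,60):
    print(a,np.round(cv2.boxPoints(cv2.minAreaRect(h))).tolist())
E
```

```text
time_s: 3.55
ee_pos: [538.4, -56.9, 249.6]
ee_rot: [180.0, -0.1, -167.0]
force: [-0.1, -0.2, 0.4]
gripper_width: 60.1
gripper_force: 0.0
[([236.5, 150.4], [208, 149, 60, 4, 145]), ([107.1, 168.6], [97, 156, 21, 27, 492]), ([234.3, 177.8], [228, 164, 14, 29, 338]), ([371.1, 182.5], [362, 169, 19, 28, 442])]
[([120.0, 79.9], [109, 65, 22, 30, 528]), ([256.5, 92.1], [251, 77, 12, 30, 311]), ([403.3, 96.6], [392, 83, 24, 28, 583])]
```

View pics/w2.png

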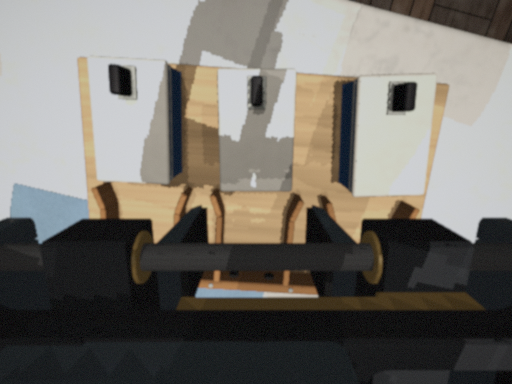

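The second wrist view shows whole lids, with the lugs' tops at (120,80), (256,92) and (403,97). The board's front corners are near (80,57) and (447,85), and the bay mouths are at row ~190.

```bash
cat > meas.py <<'E'
from h import *
import json
def edge(im,c,rows,lo,hi,thr=70):
    "per row, outward from column c, white run ends -> fit both side lines x=a*y+b"
    sat=cv2.cvtColor(im,cv2.COLOR_RGB2HSV)[...,1].astype(int)
    L=[];R=[]
    for r in rows:
        g=sat[r]; 
        l=c
        while l>lo and g[l]<thr:l-=1
        q=c
        while q<hi and g[q]<thr:q+=1
        L.append(l+.5);R.append(q-.5)
    out=[]
    for X in(L,R):
        X=np.array(X);y=np.array(rows);k=np.ones(len(y),bool)
        for _ in range(4):
            f=np.polyfit(y[k],X[k],1);e=abs(np.polyval(f,y)-X);k=e<max(1.0,1.5*np.median(e))
        out.append((f,k.sum()))
    return out
def colend(im,c,r0,r1,thr=70):
    sat=cv2.cvtColor(im,cv2.COLOR_RGB2HSV)[...,1].astype(int)
    r=r0
    while r!=r1 and sat[r,c]<thr: r+=1 if r1>r0 else -1
    return r
E
python3 - <<'E'
from meas import *
m1=json.load(open("w1.json"));m2=json.load(open("w2.json"));im=cv2.imread("pics/w2.png")[:,:,::-1].copy()
lugs={"R":((107.1,168.6),(120,79.9)),"M":((234.3,177.8),(256.5,92.1)),"L":((371.1,182.5),(403.3,96.6))}
for n,(a,b) in lugs.items():
    p,e=tri([ray(m1,*a),ray(m2,*b)]);print(n,"lug tri",np.round(p,1),e)
for n,c in(("R",140),("M",275),("L",375)):
    es=edge(im,c,list(range(110,170)),max(0,c-90),c+90)
    ys=[];mid=[]
    for (f,k) in es:
        P=[onz(m2,np.polyval(f,r),r,90)[:2] for r in(100,175)]
        d=P[1]-P[0];ys.append(np.degrees(np.arctan2(d[1],d[0])));mid.append((P[0],d/np.linalg.norm(d),k))
    w=abs(np.cross(mid[0][1],mid[1][0]-mid[0][0]))
    ce=[]
    rb=colend(im,c,150,215);rt=colend(im,c,130,40)
    d=mid[0][1]+mid[1][1];d/=np.linalg.norm(d)
    pb=onz(m2,c,rb-.5,90)[:2];pt=onz(m2,c,rt+.5,90)[:2]
    mm=(mid[0][0]+mid[1][0])/2; al=((pb-mm)@d+(pt-mm)@d)/2
    print(n,"yaw",np.round(ys,2),"n",mid[0][2],mid[1][2],"w",round(float(w),1),"len",round(float((pb-pt)@d),1),"centre",np.round(mm+al*d,1),"rows",rt,rb,
      "lug expected",np.round(mm+(al-42)*d,1))
# board front corners & sides: wood mask
hsv=cv2.cvtColor(im,cv2.COLOR_RGB2HSV)
w=((hsv[...,1]>70)&(hsv[...,0]>8)&(hsv[...,0]<28)&(hsv[...,2]>90)).astype(np.uint8);w[230:]=0;w[:45]=0
w[:90,460:]=0
pts=lambda cs:[(c,np.where(w[:130,c])[0][0]) for c in cs]
F=np.array(pts(list(range(190,215))+list(range(300,340))))
f=np.polyfit(F[:,0],F[:,1]-.5,1);print("front line fit res",np.abs(np.polyval(f,F[:,0])-F[:,1]+.5).max())
S=[]
for side in(0,1):
    rr=np.arange(100,175);X=np.array([ (np.where(w[r])[0][0]-.5 if side==0 else np.where(w[r])[0][-1]+.5) for r in rr]);g=np.polyfit(rr,X,1)
    k=abs(np.polyval(g,rr)-X)<2;g=np.polyfit(rr[k],X[k],1);S.append(g)
    P=[onz(m2,np.polyval(g,r),r,20)[:2] for r in(100,175)];d=P[1]-P[0];print("side yaw",np.degrees(np.arctan2(d[1],d[0])))
C=[]
for g in S:
    r=(f[0]*g[1]+f[1])/(1-f[0]*g[0]);C.append(onz(m2,np.polyval(g,r),r,20)[:2])
v=C[1]-C[0];L=np.linalg.norm(v);yaw=np.degrees(np.arctan2(v[1],v[0]))-90
cen=(C[0]+C[1])/2+150*np.array([np.cos(np.radians(yaw)),np.sin(np.radians(yaw))])
print("corners",np.round(C,1),"width",L,"yaw",yaw,"centre",cen)
E
```

```text
R lug tri [ 467.  -213.   109.1] [0.1, 0.1]
M lug tri [447.1 -77.5 104.5] [0.2, 0.2]
L lug tri [417.9  69.3 107.9] [0.1, 0.1]
R yaw [9.74 9.41] n 60 60 w 89.3 len 151.4 centre [ 500.5 -205.1] rows 40 184 lug expected [ 459.1 -212.1]
M yaw [13.3  11.21] n 60 60 w 85.4 len 159.2 centre [474.2 -71.5] rows 40 191 lug expected [433.1 -80.4]
L yaw [14.85 15.22] n 60 60 w 89.7 len 167.0 centre [443.9  74. ] rows 40 197 lug expected [403.3  63.2]
front line fit res 0.6425677099429805
side yaw 9.149468893507702
side yaw 8.923963359311248
corners [[ 450.1 -308.5]
 [ 375.5  160.9]] width 475.2254370464115 yaw 9.03167305039284 centre [560.89525421 -50.26346466]<stdin>:12: DeprecationWarning: Arrays of 2-dimensional vectors are deprecated. Use arrays of 3-dimensional vectors instead. (deprecated in NumPy 2.0)
```

Run:
```python
from h import *
go([447,-77.5,140],-167.7)
```

```text
pos [538.  -57.  249.8] rot [ 1.7997e+02 -7.0000e-02 -1.6697e+02] F [ 0.5  -0.22 -0.84] w 60.1 t 3.6
slide now [3.105 0.017 3.664]
spin 0.091 slide after spin [ 3.11  -0.021  3.66 ]
```

```bash
python3 -m jog '{"jaw":[40,40,40,40,40,40,40,40],"slide":[[0.8,0,0.6],[0.8,0,0.6],[0.8,0,0.6],[0.71,0,0.6],[0,0,0.6],[0,0,0.6],[0,0,0.06],[0,0,0]],"spin":[0.09,0,0,0,0,0,0,0]}'
python3 - <<'E'
from h import *
cv2.imwrite("pics/w3.png",env.grab_frame("wrist")[:,:,::-1]); go([447,-77.5,97],-167.7)
print(proj(env.camera_model("wrist"),np.array([447,-77.5,121])))
E
```

```text
time_s: 4.4
ee_pos: [447.3, -77.6, 140.5]
ee_rot: [180.0, -0.0, -167.7]
force: [-0.2, 0.1, -0.6]
gripper_width: 39.9
gripper_force: 0.0
pos [448.  -77.7 141. ] rot [-1.7998e+02  6.0000e-02 -1.6774e+02] F [ 1.41  0.14 -0.1 ] w 39.8 t 4.45
slide now [0.033 0.016 1.466]
spin -0.005 slide after spin [0.032 0.015 1.466]
[256.44254444 218.09651152]
```

View pics/w3.png

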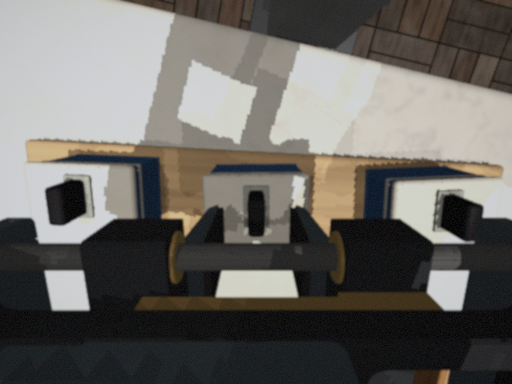

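The lug at (256,212) sits centred between the fingers (the projected centre is (256,218)). Descending to grasp it.

```bash
python3 -m jog '{"jaw":[40,40,40,10,10,10,10,10],"slide":[[0,0,0.5],[0,0,0.5],[0,0,0.44],[0,0,0],[0,0,0],[0,0,0],[0,0,0],[0,0,0]],"spin":[0,0,0,0,0,0,0,0]}' 15
python3 -m jog '{"jaw":[10,10,10],"slide":[[0,0,0],[0,0,0],[0,0,0]],"spin":[0,0,0]}'
python3 -m jog '{"jaw":[10,10,10,10,10],"slide":[[-0.04,0,-0.05],[-0.04,0,-0.05],[-0.03,0,-0.04],[0,0,0],[0,0,0]],"spin":[0,0,0,0,0]}'
for i in 1 2 3; do python3 -m jog '{"jaw":[10,10],"slide":[[0,0,0],[0,0,0]],"spin":[0,0]}' | grep force:; done
```

```text
time_s: 5.25
ee_pos: [448.6, -77.7, 97.9]
ee_rot: [-180.0, 0.1, -167.7]
force: [-0.7, 1.4, 4.7]
gripper_width: 11.8
gripper_force: 15.0
time_s: 5.55
ee_pos: [448.7, -77.7, 97.8]
ee_rot: [-180.0, 0.1, -167.7]
force: [-0.8, 1.3, 6.3]
gripper_width: 11.6
gripper_force: 15.0
time_s: 6.05
ee_pos: [450.6, -77.0, 100.6]
ee_rot: [180.0, -0.1, -167.7]
force: [-0.5, 0.3, -6.3]
gripper_width: 12.0
gripper_force: 15.0
force: [-0.7, 0.5, -6.0]
gripper_force: 15.0
force: [-0.1, 1.2, -5.8]
gripper_force: 15.0
force: [-1.2, 0.8, -6.5]
gripper_force: 15.0
```

```bash
python3 -m jog '{"jaw":[10,10,10,10,10],"slide":[[-0.04,0,-0.05],[-0.04,0,-0.05],[0,0,0],[0,0,0],[0,0,0]],"spin":[0,0,0,0,0]}'
python3 -m jog '{"jaw":[10,10],"slide":[[0,0,0],[0,0,0]],"spin":[0,0]}' | grep force:
python3 -c "
from h import *
s=env.state();print(s['force'],s['torque'],s['ee_pos'])"
```

```text
time_s: 7.15
ee_pos: [454.0, -76.6, 104.4]
ee_rot: [-180.0, 0.1, -167.8]
force: [0.3, 0.4, -5.9]
gripper_width: 12.0
gripper_force: 15.0
force: [-0.4, 0.1, -4.7]
gripper_force: 15.0
[-0.42806402  0.12404559 -4.73118197] [ 0.09339722 -0.13812674  0.02207281] [453.97814255 -76.63859776 104.34249243]
```

Weight about 5–6 N. I'll set it down gently and compare with another box.

```bash
python3 -m jog '{"jaw":[10,10,10,10,10,10,10],"slide":[[0.04,0,0.05],[0.04,0,0.05],[0.04,0,0.04],[0.04,0,0.04],[0.03,0,0.03],[0,0,0.02],[0,0,0]],"spin":[0,0,0,0,0,0,0]}'
python3 -m jog '{"jaw":[10,10,40,40,40,40],"slide":[[0,0,0],[0,0,0],[0,0,0],[0,0,0],[0,0,0],[0,0,0]],"spin":[0,0,0,0,0,0]}'
python3 -m jog '{"jaw":[40,40,40,40],"slide":[[0,0,-0.5],[0,0,-0.8],[0,0,-0.8],[0,0,0]],"spin":[0,0,0,0]}'
python3 - <<'E'
from h import *
go([467,-212,140],-170.4)
E
```

```text
time_s: 8.05
ee_pos: [448.6, -77.8, 98.3]
ee_rot: [-180.0, 0.1, -167.7]
force: [-1.8, 1.4, 6.1]
gripper_width: 12.3
gripper_force: 15.0
time_s: 8.65
ee_pos: [448.0, -77.8, 97.1]
ee_rot: [180.0, -0.0, -167.7]
force: [-0.6, 0.2, 0.5]
gripper_width: 39.5
gripper_force: 0.0
time_s: 9.05
ee_pos: [450.1, -78.3, 162.9]
ee_rot: [-179.9, 0.3, -167.7]
force: [-0.4, -0.5, 0.7]
gripper_width: 40.1
gripper_force: 0.0
pos [450.1 -78.3 162.9] rot [-179.85    0.34 -167.74] F [-0.36 -0.46  0.71] w 40.1 t 9.05
slide now [ 0.401 -4.473  0.773]
spin 0.332 slide after spin [ 0.189 -4.489  0.764]
```

```bash
python3 -m jog '{"jaw":[40,40,40,40,40,40,40,40],"slide":[[0,-0.75,-0.1],[0.05,-0.75,0],[0.05,-0.75,0],[0.05,-0.75,0],[0.05,-0.75,0],[0,-0.74,0.2],[0,0,0.65],[0,0,0]],"spin":[0.33,0,0,0,0,0,0,0]}'
python3 - <<'E'
from h import *
im=env.grab_frame("wrist");cv2.imwrite("pics/w4.png",im[100:260,130:390,::-1]); go([467,-212,99],-170.4)
E
```

```text
time_s: 9.85
ee_pos: [463.4, -211.0, 134.6]
ee_rot: [179.8, -0.3, -170.5]
force: [-0.2, -0.1, 0.4]
gripper_width: 39.7
gripper_force: 0.0
pos [ 464.2 -210.9  135.9] rot [ 179.83   -0.21 -170.41] F [0.63 0.3  0.3 ] w 40.0 t 9.9
slide now [-0.091 -0.054  1.229]
spin -0.002 slide after spin [-0.086 -0.05   1.23 ]
```

View pics/w4.png

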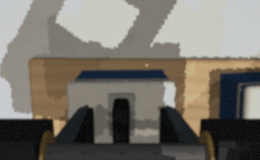

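The lug is at full-image column 251, about 3 mm to the −y side, so I'll correct by that and grasp.

```bash
python3 -m jog '{"jaw":[40,40,40,10,10,10,10,10,10],"slide":[[-0.09,-0.09,0.4],[0,0,0.45],[0,0,0.36],[0,0,0],[0,0,0],[0,0,0],[0,0,0],[0,0,0],[0,0,0]],"spin":[0,0,0,0,0,0,0,0,0]}' 15
python3 -m jog '{"jaw":[10,10,10,10,10],"slide":[[-0.04,0,-0.05],[-0.04,0,-0.05],[-0.04,0,-0.05],[-0.04,0,-0.05],[0,0,0]],"spin":[0,0,0,0,0]}'
for i in 1 2 3; do python3 -m jog '{"jaw":[10,10],"slide":[[0,0,0],[0,0,0]],"spin":[0,0]}' | egrep "force:|pos"; done
```

```text
time_s: 10.8
ee_pos: [469.2, -213.8, 102.0]
ee_rot: [-180.0, 0.1, -170.4]
force: [0.7, 0.1, 3.4]
gripper_width: 12.4
gripper_force: 15.0
time_s: 11.3
ee_pos: [473.7, -212.9, 107.5]
ee_rot: [-180.0, 0.0, -170.4]
force: [-0.4, -1.2, -2.9]
gripper_width: 11.5
gripper_force: 15.0
ee_pos: [473.3, -212.8, 107.3]
force: [0.2, 0.0, -2.3]
gripper_force: 15.0
ee_pos: [473.4, -212.8, 107.4]
force: [-0.3, -0.2, -3.2]
gripper_force: 15.0
ee_pos: [473.4, -212.9, 107.4]
force: [0.4, -0.7, -2.1]
gripper_force: 15.0
```

Right reads about 2.6 N, so it's probably empty. I'll set it down and check the left box to be sure.

```bash
python3 -m jog '{"jaw":[10,10,10,10,10,10,10],"slide":[[0.04,0,0.05],[0.04,0,0.05],[0.04,0,0.04],[0.03,0,0.04],[0,0,0.02],[0,0,0],[0,0,0]],"spin":[0,0,0,0,0,0,0]}'
python3 -m jog '{"jaw":[40,40,40,40],"slide":[[0,0,0],[0,0,0],[0,0,0],[0,0,0]],"spin":[0,0,0,0]}'
python3 -m jog '{"jaw":[40,40,40,40],"slide":[[0,0,-0.5],[0,0,-0.8],[0,0,-0.8],[0,0,0]],"spin":[0,0,0,0]}'
python3 - <<'E'
from h import *
go([417,68,140],-165)
E
```

```text
time_s: 12.6
ee_pos: [468.9, -213.5, 102.0]
ee_rot: [180.0, 0.0, -170.4]
force: [-2.9, 1.1, 5.7]
gripper_width: 11.8
gripper_force: 15.0
time_s: 13.0
ee_pos: [469.1, -213.6, 101.3]
ee_rot: [180.0, 0.0, -170.4]
force: [-0.4, -0.0, -0.2]
gripper_width: 39.2
gripper_force: 0.0
time_s: 13.4
ee_pos: [471.1, -214.6, 167.3]
ee_rot: [-179.8, 0.3, -170.4]
force: [0.4, 0.3, 1.0]
gripper_width: 39.7
gripper_force: 0.0
pos [ 471.1 -214.6  167.3] rot [-179.77    0.33 -170.38] F [0.37 0.29 0.96] w 39.7 t 13.4
slide now [0.209 9.593 0.872]
spin -0.673 slide after spin [-0.697  9.566  0.912]
```

```bash
python3 -m jog '{"jaw":[40,40,40,40,40,40,40,40,40,40],"slide":[[0,0,-0.2],[-0.1,0.9,0],[-0.1,0.95,0],[-0.1,0.95,0],[-0.1,0.95,0],[-0.1,0.95,0],[-0.1,0.95,0],[-0.1,0.95,0],[-0.1,0.95,0],[0,0.95,0]],"spin":[-0.67,0,0,0,0,0,0,0,0,0]}'
python3 -m jog '{"jaw":[40,40,40,40],"slide":[[0,1,0.2],[0,0,0.5],[0,0,0.4],[0,0,0]],"spin":[0,0,0,0]}'
python3 - <<'E'
from h import *
im=env.grab_frame("wrist");cv2.imwrite("pics/w5.png",im[100:260,130:390,::-1]); go([417,68,100],-165)
E
```

```text
time_s: 14.4
ee_pos: [425.7, 40.1, 169.4]
ee_rot: [180.0, -0.1, -165.0]
force: [1.3, 0.6, -0.2]
gripper_width: 40.0
gripper_force: 0.0
time_s: 14.8
ee_pos: [416.7, 68.0, 135.3]
ee_rot: [180.0, -0.3, -165.0]
force: [-1.0, 0.1, -0.2]
gripper_width: 40.2
gripper_force: 0.0
pos [417.6  67.9 136.3] rot [ 1.7998e+02 -1.6000e-01 -1.6501e+02] F [0.19 0.19 0.37] w 40.1 t 14.85
slide now [0.014 0.008 1.209]
spin -0.002 slide after spin [0.017 0.009 1.209]
```

View pics/w5.png

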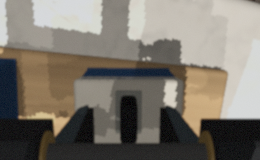

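The left lug is at full-image column 257, so it's centred. Grasping.

```bash
python3 -m jog '{"jaw":[40,40,40,10,10,10,10,10,10],"slide":[[0,0.03,0.4],[0,0,0.45],[0,0,0.34],[0,0,0],[0,0,0],[0,0,0],[0,0,0],[0,0,0],[0,0,0]],"spin":[0,0,0,0,0,0,0,0,0]}' 15
python3 -m jog '{"jaw":[10,10,10,10,10],"slide":[[-0.04,0,-0.05],[-0.04,0,-0.05],[-0.04,0,-0.05],[-0.04,0,-0.05],[0,0,0]],"spin":[0,0,0,0,0]}'
for i in 1 2 3; do python3 -m jog '{"jaw":[10,10],"slide":[[0,0,0],[0,0,0]],"spin":[0,0]}' | egrep "force:|pos"; done
```

```text
time_s: 15.75
ee_pos: [418.7, 68.9, 102.3]
ee_rot: [-180.0, 0.1, -165.0]
force: [-0.3, 0.8, 3.1]
gripper_width: 12.0
gripper_force: 15.0
time_s: 16.25
ee_pos: [423.2, 70.1, 107.8]
ee_rot: [180.0, 0.0, -165.0]
force: [0.2, 0.1, -2.8]
gripper_width: 12.1
gripper_force: 15.0
ee_pos: [422.8, 70.0, 107.7]
force: [-0.0, -0.4, -2.6]
gripper_force: 15.0
ee_pos: [422.9, 70.0, 107.7]
force: [0.6, -0.3, -2.6]
gripper_force: 15.0
ee_pos: [422.9, 70.0, 107.7]
force: [0.2, -0.4, -2.7]
gripper_force: 15.0
```

Left also reads about 2.6 N, so the middle box is the full one. I'll set the left one down, then look at the middle bay.

```bash
python3 -m jog '{"jaw":[10,10,10,10,10,10,10],"slide":[[0.04,0,0.05],[0.04,0,0.05],[0.04,0,0.04],[0.03,0,0.04],[0,0,0.02],[0,0,0],[0,0,0]],"spin":[0,0,0,0,0,0,0]}'
python3 -m jog '{"jaw":[40,40,40,40],"slide":[[0,0,0],[0,0,0],[0,0,0],[0,0,0]],"spin":[0,0,0,0]}'
python3 -m jog '{"jaw":[40,40,40,40],"slide":[[0,0,-0.5],[0,0,-0.8],[0,0,-0.8],[0,0,0]],"spin":[0,0,0,0]}'
python3 - <<'E'
from h import *
go([630,-45,250],-171)
E
```

```text
time_s: 17.55
ee_pos: [418.4, 68.8, 102.3]
ee_rot: [180.0, -0.0, -165.0]
force: [-3.5, -0.2, 5.8]
gripper_width: 11.8
gripper_force: 15.0
time_s: 17.95
ee_pos: [418.8, 68.9, 101.7]
ee_rot: [180.0, 0.0, -165.0]
force: [0.3, 0.6, 0.2]
gripper_width: 38.8
gripper_force: 0.0
time_s: 18.35
ee_pos: [420.9, 69.2, 167.4]
ee_rot: [-180.0, 0.4, -165.0]
force: [0.1, -0.4, -0.8]
gripper_width: 39.9
gripper_force: 0.0
pos [420.9  69.2 167.4] rot [-179.95    0.39 -165.03] F [ 0.13 -0.41 -0.77] w 39.9 t 18.35
slide now [-5.769 -5.48  -2.71 ]
spin 0.747 slide after spin [-6.289 -4.85  -2.754]
```

```bash
python3 -m jog '{"jaw":[40,40,40,40,40,40,40,40,40,40],"slide":[[0,0,-0.6],[-0.7,-0.55,-0.6],[-0.7,-0.55,-0.6],[-0.7,-0.55,-0.5],[-0.7,-0.55,-0.4],[-0.7,-0.55,0],[-0.7,-0.55,0],[-0.7,-0.55,0],[-0.7,-0.5,0],[-0.7,-0.5,0]],"spin":[0.75,0,0,0,0,0,0,0,0,0]}' | grep pos
python3 -m jog '{"jaw":[40,40,40],"slide":[[0,-0.5,0],[0,0,0],[0,0,0]],"spin":[0,0,0]}' | grep pos
python3 - <<'E'
from h import *
import json
m=env.camera_model("wrist");im=env.grab_frame("wrist");cv2.imwrite("pics/w6.png",im[:,:,::-1])
json.dump({k:np.array(v).tolist() for k,v in m.items()},open("w6.json","w"))
E
```

```text
ee_pos: [628.6, -45.9, 244.1]
ee_pos: [629.3, -60.2, 245.1]
```

View pics/w6.png

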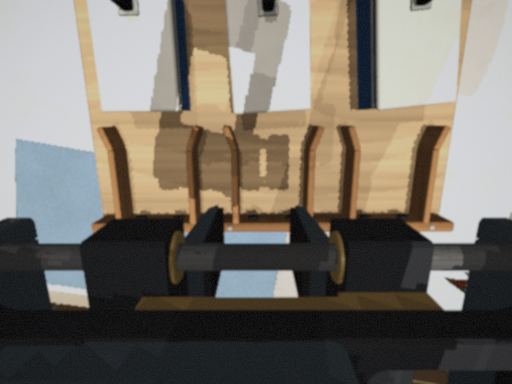

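The third wrist view shows the middle bay's cheeks at columns ~231–239 and ~305–315 over rows 160–215. The back stop's front top edge is at row ~217, and the rear edges of the lids are at row ~110. I'll measure the centre line from the cheeks' outer top edges.

```bash
python3 - <<'E' 2>/dev/null
from meas import *
m=json.load(open("w6.json"));im=cv2.imread("pics/w6.png")[:,:,::-1].copy()
for r in(165,185,205):
    print(r,[im[r,c].tolist() for c in range(226,244,1)]); print("  ",[im[r,c].tolist() for c in range(302,322,1)])
print([im[r,270].tolist() for r in range(204,232,2)])
es=edge(im,285,list(range(50,100)),200,330)
P=[[onz(m,np.polyval(f,r),r,90)[:2] for r in(50,105)] for f,k in es]
for p in P: d=p[1]-p[0];print("lid yaw",np.degrees(np.arctan2(d[1],d[0])))
c=[(P[0][i]+P[1][i])/2 for i in(0,1)];print("lid midline",c, "width",np.linalg.norm(P[0][1]-P[1][1]))
rb=colend(im,285,90,140);print("rear",rb,onz(m,285,rb-.5,90), onz(m,250,colend(im,250,90,140)-.5,90))
E
```

```text
165 [[148, 122, 89], [148, 121, 87], [147, 122, 87], [146, 119, 88], [136, 108, 79], [113, 86, 60], [98, 69, 43], [100, 70, 47], [99, 69, 43], [97, 67, 43], [88, 63, 38], [74, 50, 31], [63, 44, 30], [76, 58, 40], [88, 69, 48], [101, 82, 58], [111, 89, 62], [122, 101, 72]]
   [[105, 85, 61], [97, 77, 56], [70, 53, 35], [55, 39, 22], [53, 37, 22], [60, 41, 28], [92, 60, 38], [129, 90, 56], [153, 110, 71], [159, 116, 75], [155, 111, 71], [150, 109, 69], [152, 116, 79], [170, 138, 100], [187, 157, 116], [193, 163, 121], [194, 164, 123], [190, 160, 119], [184, 155, 114], [181, 151, 111]]
185 [[129, 104, 75], [130, 106, 75], [129, 105, 75], [128, 102, 72], [127, 103, 73], [122, 96, 69], [118, 86, 58], [118, 83, 51], [121, 84, 54], [119, 82, 52], [112, 78, 49], [93, 65, 39], [68, 45, 28], [66, 47, 34], [83, 63, 43], [97, 79, 55], [111, 88, 63], [125, 102, 72]]
   [[94, 74, 52], [72, 51, 34], [60, 43, 30], [53, 37, 23], [59, 37, 26], [91, 61, 37], [130, 90, 54], [159, 115, 73], [169, 123, 78], [169, 121, 78], [164, 118, 76], [161, 121, 83], [167, 134, 95], [180, 149, 109], [187, 158, 118], [
[... 471 characters left out ...]
, 111, 71], [168, 121, 75], [171, 125, 80], [169, 123, 79], [164, 124, 83], [170, 136, 97], [183, 154, 113], [189, 160, 118], [189, 160, 119], [189, 160, 118], [190, 160, 118], [190, 160, 118], [188, 159, 118], [189, 158, 117]]
[[205, 174, 131], [206, 174, 131], [203, 173, 130], [194, 164, 123], [151, 123, 88], [68, 51, 33], [51, 35, 24], [53, 37, 25], [57, 40, 27], [82, 56, 34], [134, 95, 59], [158, 113, 72], [164, 119, 77], [162, 119, 83]]
lid yaw 12.512169588997843
lid yaw 13.33613508827749
lid midline [array([493.47523237, -67.8349334 ]), array([546.28474755, -55.71624171])] width 85.52183953759065
rear 112 [550.71987528 -40.7230107   90.        ] [558.59579468 -77.56284896  90.        ]
```

```bash
python3 - <<'E' 2>/dev/null
from meas import *
m=json.load(open("w6.json"))
O=[];I=[]
for r,a,b,c,d in((165,231,236.8,307.8,314.5),(185,231.4,237.2,307,313.2),(205,231.3,238.3,306.3,312.5)):
    q=[onz(m,x,r,60)[:2] for x in(a,b,c,d)]
    O.append((q[0]+q[3])/2);I.append((q[1]+q[2])/2);print(r,np.linalg.norm(q[1]-q[2]),O[-1],I[-1])
O=np.array(O);I=np.array(I)
S=onz(m,270,222.5,60);print("stop",S, "stop base",onz(m,270,213,20))
b=np.radians(9.03);u=np.array([np.cos(b),np.sin(b)]);n=np.array([-u[1],u[0]])
print("offset n of bay line: outer",O@n,"inner",I@n)
for y in(9.03,12.5):print()
box=np.array([546.28,-55.7]);lm=np.array([493.5,-67.8]);print("lid mid n at rear, front",box@n,lm@n)
rear=((np.array([550.72,-40.72])+np.array([558.60,-77.56]))/2);print("rear u",rear@u,"stop u",S[:2]@u)
w2=np.array([447,-77.7]);print("lug n",w2@n,"u",w2@u)
go([447,-77.7,140],-167.5)
E
```

```text
165 87.02026686810628 [614.29845248 -41.53231486] [614.38412923 -42.07974564]
185 87.01006723767793 [639.16375795 -37.85710987] [639.20267104 -38.105889  ]
205 86.2388937119208 [664.88294423 -33.99134554] [664.80502666 -33.49290375]
stop [688.44098445 -32.4784726   60.        ] stop base [688.53229022 -30.5909421   20.        ]
offset n of bay line: outer [-137.43269818 -137.70569197 -137.92450611] inner [-137.98679137 -137.95749528 -137.42001257]


lid mid n at rear, front -140.74918855595934 -144.4153195056065
rear u 538.5035909275331 stop u 674.8111027756137
lug n -146.8943726261084 u 429.2648754449658
pos [629.3 -59.9 245.5] rot [ 1.7995e+02 -5.0000e-02 -1.7104e+02] F [ 1.    0.13 -0.47] w 40.0 t 19.7
slide now [6.091 0.357 3.524]
spin -0.442 slide after spin [6.061 0.735 3.518]
```

Bay line: yaw 9.05°, gap 87.0 mm (so the heights check out), with 138 mm to travel. The box needs −3.4° of yaw and +9 mm sideways. I'm going back to the middle lug.

```bash
python3 -m jog '{"jaw":[40,40,40,40,40,40,40,40,40,40],"slide":[[0.75,0.1,0],[0.75,0.1,0.1],[0.75,0.1,0.4],[0.75,0.1,0.5],[0.75,0.1,0.5],[0.75,0.1,0.5],[0.75,0.1,0.5],[0.75,0.04,0.5],[0.06,0,0.5],[0,0,0]],"spin":[-0.44,0,0,0,0,0,0,0,0,0]}' | grep pos
python3 -m jog '{"jaw":[40,40],"slide":[[0,0,0],[0,0,0]],"spin":[0,0]}' | grep pos
python3 - <<'E'
from h import *
import json
im=env.grab_frame("wrist")
d=(im.max(2)<60).astype(np.uint8)[180:215,240:275];print("lug col",[round(240+np.where(r)[0].mean(),1) for r in d[15:35:4] if r.any()])
go([448,-77.8,100],-167.6)
E
```

```text
ee_pos: [445.3, -75.6, 139.8]
ee_pos: [448.9, -76.3, 141.8]
lug col [np.float64(254.5), np.float64(255.0), np.float64(255.0), np.float64(255.0), np.float64(254.5)]
pos [448.9 -76.3 141.7] rot [-1.7996e+02  1.2000e-01 -1.6748e+02] F [-0.49 -0.73 -0.83] w 40.4 t 20.95
slide now [ 0.043 -0.04   1.389]
spin 0.015 slide after spin [ 0.04  -0.041  1.389]
```

```bash
python3 -m jog '{"jaw":[40,40,40,40,10,10,10,10,10,10],"slide":[[0.04,-0.03,0.4],[0,0,0.45],[0,0,0.4],[0,0,0.1],[0,0,0],[0,0,0],[0,0,0],[0,0,0],[0,0,0],[0,0,0]],"spin":[0,0,0,0,0,0,0,0,0,0]}' 25
python3 -m jog '{"jaw":[10,10,10,10,10,10,10,10],"slide":[[-0.06,0.04,0],[-0.06,0.06,0],[-0.06,0.06,0],[-0.06,0.06,0],[-0.06,0.06,0],[-0.05,0.03,0],[0,0,0],[0,0,0]],"spin":[0.08,0.08,0.08,0.08,0.08,0.03,0,0]}'
python3 - <<'E'
from h import *
s=env.state();b=np.radians(9.05);p=s["ee_pos"][:2];u=np.array([np.cos(b),np.sin(b)]);n=np.array([-u[1],u[0]])
print("u",p@u,"n",p@n); go([448,-77.8,100],-170.95)
E
```

```text
time_s: 21.95
ee_pos: [447.5, -78.0, 100.7]
ee_rot: [-179.9, 0.1, -167.5]
force: [-0.2, -2.7, 2.5]
gripper_width: 12.0
gripper_force: 25.0
time_s: 22.75
ee_pos: [453.1, -67.2, 100.7]
ee_rot: [-180.0, -0.3, -170.9]
force: [-7.9, -5.8, 9.1]
gripper_width: 11.9
gripper_force: 25.0
u 436.92426308739323 n -137.61948841708454
pos [453.1 -67.2 100.7] rot [-179.96   -0.29 -170.93] F [-7.86 -5.78  9.13] w 11.9 t 22.75
slide now [ 0.225 -0.323  0.024]
spin 0.003 slide after spin [ 0.225 -0.323  0.023]
```

```bash
python3 -m jog '{"jaw":[10,10,10,10,10,10,10,10,10,10],"slide":[[-0.1,0,-0.02],[-0.2,0,0],[-0.2,0,0],[-0.2,0,0],[-0.2,0,0],[-0.2,0,0],[-0.2,0,0],[-0.2,0,0],[-0.1,0,0],[0,0,0]],"spin":[0,0,0,0,0,0,0,0,0,0]}'
python3 - <<'E'
from h import *
s=env.state();b=np.radians(9.05);p=s["ee_pos"][:2];u=np.array([np.cos(b),np.sin(b)]);n=np.array([-u[1],u[0]])
print("u",p@u,"n",p@n,"Fu",s["force"][:2]@u,"Fn",s["force"][:2]@n,s["torque"])
E
```

```text
time_s: 23.75
ee_pos: [500.1, -58.5, 100.7]
ee_rot: [179.9, -0.4, -170.9]
force: [-6.1, -1.0, 6.3]
gripper_width: 12.1
gripper_force: 25.0
u 484.6764232689108 n -136.47919654129788 Fu -6.200134733232691 Fn -0.04680880739159121 [-0.2139209   1.05231571  0.01650272]
```

```bash
python3 -m jog '{"jaw":[10,10,10,10,10,10,10,10,10,10],"slide":[[-0.15,-0.02,0],[-0.27,-0.02,0],[-0.27,0,0],[-0.27,0,0],[-0.27,0,0],[-0.27,0,0],[-0.27,0,0],[-0.27,0,0],[-0.2,0,0],[-0.1,0,0]],"spin":[0,0,0,0,0,0,0,0,0,0]}'
python3 - <<'E'
from h import *
s=env.state();b=np.radians(9.05);p=s["ee_pos"][:2];u=np.array([np.cos(b),np.sin(b)]);n=np.array([-u[1],u[0]])
print("u",p@u,"n",p@n,"Fu",s["force"][:2]@u,"Fn",s["force"][:2]@n,s["torque"])
E
```

```text
time_s: 24.75
ee_pos: [569.1, -48.8, 100.7]
ee_rot: [179.9, -0.5, -170.9]
force: [-9.3, -1.6, 8.9]
gripper_width: 11.6
gripper_force: 25.0
u 554.3573143544968 n -137.73276205168762 Fu -9.428683794155871 Fn -0.08377137327075745 [-0.23152834  1.53574791 -0.02816346]
```

```bash
python3 -m jog '{"jaw":[10,10,10,10,10,10],"slide":[[-0.1,0,-0.01],[-0.1,0,0],[-0.05,0,0],[-0.04,0,0],[0,0,0],[0,0,0]],"spin":[0,0,0,0,0,0]}' | egrep "pos|force:"
for i in 1 2; do python3 -m jog '{"jaw":[10,10,10],"slide":[[-0.03,0,0],[-0.03,0,0],[0,0,0]],"spin":[0,0,0]}' | egrep "pos|force:"; done
```

```text
ee_pos: [577.7, -47.4, 100.7]
force: [-5.0, -0.9, 4.8]
gripper_force: 25.0
ee_pos: [579.5, -47.1, 100.7]
force: [-6.6, -0.4, 4.0]
gripper_force: 25.0
ee_pos: [581.2, -46.8, 100.7]
force: [-6.2, -1.3, 4.7]
gripper_force: 25.0
```

```bash
for i in 1 2; do python3 -m jog '{"jaw":[10,10,10],"slide":[[-0.03,0,0],[-0.03,0,0],[0,0,0]],"spin":[0,0,0]}' | egrep "pos|ce:"; done
```

```text
ee_pos: [582.9, -46.6, 100.7]
force: [-7.4, -0.8, 5.3]
gripper_force: 25.0
ee_pos: [582.9, -46.6, 100.7]
force: [-11.9, -2.2, 8.1]
gripper_force: 25.0
```

Stopped at the predicted home position (u = 568.3 against an expected 568). One light confirming push, then release.

```bash
python3 -m jog '{"jaw":[10,10,10],"slide":[[-0.03,0,0],[0,0,0],[0,0,0]],"spin":[0,0,0]}' | egrep "pos|ce:"
python3 -m jog '{"jaw":[40,40,40,40,40],"slide":[[0,0,0],[0,0,0],[0,0,0],[0,0,0],[0,0,0]],"spin":[0,0,0,0,0]}' | egrep "pos|ce:"
python3 -m jog '{"jaw":[40,40,40,40,40,40,40,40,40],"slide":[[0,0,-0.4],[0,0,-0.8],[0,0,-0.8],[0,0,-0.8],[0,0,-0.8],[-0.6,0,-0.8],[-0.6,0,-0.6],[0,0,0],[0,0,0]],"spin":[0,0,0,0,0,0,0,0,0]}'
python3 - <<'E'
from h import *
im=env.grab_frame("wrist");t=env.grab_frame("top")
cv2.imwrite("pics/end.png",np.hstack([im[:260],cv2.resize(t[110:266,170:350],None,fx=260/156,fy=260/156)])[:,:800,::-1])
import json
m=env.camera_model("wrist");json.dump({k:np.array(v).tolist() for k,v in m.items()},open("w7.json","w"));cv2.imwrite("pics/w7.png",im[:,:,::-1])
E
```

```text
ee_pos: [582.9, -46.6, 100.7]
force: [-12.8, -3.3, 9.4]
gripper_force: 25.0
ee_pos: [589.2, -46.3, 101.0]
force: [-0.3, -0.2, 0.1]
gripper_force: 0.0
time_s: 28.25
ee_pos: [624.1, -40.7, 251.1]
ee_rot: [180.0, -0.0, -170.9]
force: [-0.4, -0.1, -0.4]
gripper_width: 39.8
gripper_force: 0.0
```

View pics/end.png

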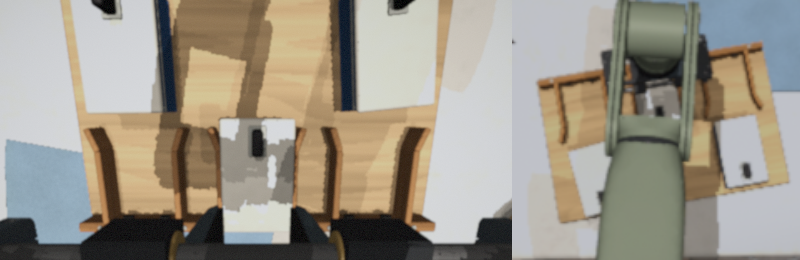

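The middle box is in its bay, with the lid at columns 219–297 and its front edge at row ~118. The other two still stand in front. A quick check of how far home it is:

```bash
python3 - <<'E' 2>/dev/null
from meas import *
m=json.load(open("w7.json"));im=cv2.imread("pics/w7.png")[:,:,::-1].copy()
b=np.radians(9.05);u=np.array([np.cos(b),np.sin(b)]);n=np.array([-u[1],u[0]])
for c in(230,285):
    print([im[r,c].tolist() for r in (112,115,117,119,121,124)], [im[r,c].tolist() for r in (226,228,230,232,234,236)])
for r in(117.5,118.5,231,233): p=onz(m,257,r,90)[:2];print(r,"u",p@u)
print("expect front",674.8-132,"rear lid",676.8)
es=edge(im,290,list(range(165,205)),180,330)
for f,k in es:
    P=[onz(m,np.polyval(f,r),r,90)[:2] for r in(165,205)];d=P[1]-P[0];print("yaw",np.degrees(np.arctan2(d[1],d[0])),"n",P[0]@n,k)
go([0,0,0])
E
```

```text
[[202, 171, 129], [195, 163, 122], [157, 133, 105], [195, 192, 182], [215, 217, 217], [215, 217, 221]] [[215, 216, 202], [215, 215, 202], [213, 212, 201], [178, 188, 196], [152, 177, 196], [155, 179, 198]]
[[205, 174, 131], [202, 170, 127], [195, 168, 129], [202, 197, 185], [215, 216, 217], [214, 216, 219]] [[214, 217, 204], [215, 217, 206], [213, 213, 203], [209, 203, 193], [212, 207, 198], [212, 206, 198]]
117.5 u 540.4725358953486
118.5 u 541.5360072160641
231 u 673.1792100528922
233 u 675.7568096853939
expect front 542.8 rear lid 676.8
yaw 9.259919112777652 n -179.11947441079738 40
yaw 7.874974022381367 n -95.25773350267092 40
pos [623.2 -40.8 250. ] rot [ 1.7996e+02 -1.6000e-01 -1.7095e+02] F [ 0.03 -0.38 -0.16] w 39.9 t 28.35
slide now [20.276  4.603  8.395]
```

```bash
python3 -c "
from workcell import env
print(env.job_done())"
```

```text
the job is handed in; nothing more can be done
None
```

The middle box was the full one (about 5–6 N at the lug against about 2.6 N for the other two). It now sits against the back stop and is released, within about 2 mm by camera, the empties stand in front, the jars were not approached, and the job was handed in at about 28 s.

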